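# Hang the pigment bin on the louvre rail

## Task

Pick up the empty grey bin that stands on the table, hook its lip over the top rail of the louvred rack between the two hung bins, and slide it gently along the rail until the rib under its lip drops into the rail's notch, so that the bin hangs fully home, flush on the rail and upright. Let go of it there. Feel for the notch rather than forcing the bin down on the rail (keep its push on the rack under about 25 N) or dropping it, and leave the jars, brush and spatula where they are.

Things in the scene. Friction and masses are not known exactly. Their poses are not given: they have to be found in the camera images.
- bin: Loose empty grey plastic bin standing on the table, 100 deep (x) by 56 wide (y) by 74 mm high, walls 3 mm, front wall (-x) only 48 mm high, 0.24 to 0.39 kg. Origin: centre of its underside; +x to its back, z up. Grasp it across its 56 mm width. At the back a 4 mm flange as wide as the bin runs 14 mm back from the rear wall (outer face x = 50 mm) and turns down into the lip.
- bin_lip (a point): Point on the bin at (55, 0, 70) mm: middle of the channel between rear wall and lip, on the flange's underside. The channel is 10 mm wide (x) and open below; the lip is 4 mm thick and reaches 18 mm below this point. Axes as the bin's.
- bin_rib (a point): Point on the bin at (55, 0, 62) mm: middle of the lower face of the rib, a block 10 mm wide (y) and 8 mm deep that bridges the channel under the middle of the flange. Riding on the rail's top edge it holds the bin 8 mm higher than home; home, it is in the notch with 2 mm to spare on either side and below. Let go, the bin tips forward a few degrees.
- rack: Fixed grey louvred rack, 420 mm wide (y), its front (-x) to the robot, yawed a little; origin on the table below the middle of its rail. The bin must hang in the middle: two full bins of the same size hang fixed 150 mm to either side (y). Behind the rail, above 120 mm, there is free room to x = 18 mm. A rest louvre (z 88 to 106 mm, front face x = -5 mm, upper side sloped) stops the hung bin's rear wall.
- rail_top (a point): Point on the rack, 150 mm above its origin: middle of the rack's width, on the top edge of the rail, an upright steel strip 4 mm thick (x), 350 mm long (y). The strip was screwed on by eye: its one notch, 14 mm wide (y) and 10 mm deep, is centred anywhere up to 28 mm to either side (y) of this point. That is not measured: see or feel for it. Axes as the rack's.
- jar1: closed round pigment jar, 48 mm across and 68 mm tall, loose, a bystander; origin at the centre of its underside
- jar2: closed round pigment jar, 48 mm across and 68 mm tall, loose, a bystander; origin at the centre of its underside
- jar3: closed round pigment jar, 48 mm across and 68 mm tall, loose, a bystander; origin at the centre of its underside
- jar4: closed round pigment jar, 48 mm across and 68 mm tall, loose, a bystander; origin at the centre of its underside
- brush: paint brush lying on the table, 190 mm long, loose, a bystander
- spatula: spatula lying on the table, 200 mm long, loose, a bystander

How it is judged:
On the way, in this order (a step that is already met when the one before it is completed fails the run):
1. the bin's lip is brought over the rail from above: bin_lip is 3 to 40 mm above rail_top and within 12 mm of the rail front to back (z of bin_lip in the frame of rail_top between 0.003 and 0.04 m and x of bin_lip in the frame of rail_top between -0.012 and 0.012 m), for 0.05 s.
2. the bin is fully home: the rib is in the notch (z of bin_lip in the frame of rail_top between -0.004 and 0.003 m and x of bin_lip in the frame of rail_top between -0.008 and 0.008 m and y of bin_lip in the frame of rail_top between -0.04 and 0.04 m and angle between the y axis of bin and the y axis of rack, either way round below 0.1 rad and angle between bin's own z axis and vertical below 0.15 rad), for 0.2 s.
At the end, for the whole second after the job is handed in: The bin hangs on the rail with its rib in the notch: bin_lip at the height of rail_top (-4 to +3 mm; riding on the rib would be +8 mm), within 8 mm of it front to back and 40 mm sideways, the bin square to the rack within 0.1 rad and upright within 0.15 rad, at rest and let go (all of step 2 and linear speed of bin below 0.02 m/s and contact force between bin and the fingers below 0.1 N); the robot touches nothing.
It fails at once if the held bin presses on the rack with more than 30 N (contact force between bin and rack above 30 N and contact force between bin and the fingers above 0.5 N).
It fails at once if the bin is dropped or knocked against the rack: more than 60 N between them (contact force between bin and rack above 60 N).
It fails at once if a jar, the brush or the spatula is moved by more than 15 mm (distance of any of jar1, jar2, jar3, jar4, brush, spatula from where it was at the start of the episode above 0.015 m).
It also fails if it takes over 64 s, if anything falls off the work surface, if the arm or the gripper's body presses on something with over 40 N, if the wrist force passes 120 N, or if a joint passes its speed limit or range.

## Robot

A 6-joint arm with a two-finger parallel gripper is mounted at the origin on the work surface. World frame = base frame: x ahead of the robot, y to its left, z up, the work surface at z = 0. Lengths are in m, angles in rad, forces in N, time in s.
With the tool pointing down it reaches from about 0.35 to 0.725 m from the base axis. Payload 6 kg.
Tool frame: the origin (TCP) lies on the centre line of the jaws, within the pads' length; the fingertips stand 11 mm ahead of it and the grasp point (between the pads) lies 8 mm behind it; z points along the fingers, y is the direction in which the jaws open and shut (so a half turn about z gives the same grasp; the last joint's range is limited). The gripper opens to 85 mm and grips with 20 to 120 N. Pads are 22 mm wide; open, the fingers measure 114 mm over their backs; the gripper's body (76 mm by 85 mm) begins 54 mm behind the grasp point. The pads swing forward as they close: fully open they stand 13 mm farther back than shut.
Start: joints at [1.469, 0.04, 0.085, 0, -1.615, -0.334], TCP at [0.253, 0.544, 0.242] pointing down, gripper open.
Joint ranges: [-2.56, 2.56], [-1.29, 2.01], [-1.08, 1.49], [-3.29, 1.98], [-2.81, -0.18], [-2.99, 2.99]. Speed limits (rad/s): [2.57, 2.57, 3.01, 3.14, 3.14, 3.14].

## Interface

Orientations are given as a rotation vector (axis times angle).
In Python, from workcell import env gives the robot as it stands. The module is installed in compiled form; this text tells all that it offers.
- The arm moves only by the tool send_rows, never from a script. Its argument "motion" is a list of rows, each an object of numbers: "x", "y", "z": the shift along the tool's x, y, z in mm; "wx", "wy", "wz": the turn, a rotation vector about the tool's x, y, z in degrees. A call has 1 to 8 rows; each row is the pose to reach, as a shift and turn from the pose commanded when the call began, along the tool's axes at that moment; what a row does not reach only later rows make up. A row lasts 1/8 s, in which the tool goes at most 62.5 mm and 10.7 degrees, less where a joint would pass 70% of its speed; a pose out of reach is approached as far as the arm can. A call with a gripper value outside its range is refused whole. "hand" is the finger opening in mm, from 0 to 85.4, set as the call begins (left out, the last holds). The fingers move at their own pace and stop on an object; the grip force is fixed at half the most. Time passes only in rows, so rows that repeat a pose let the fingers close. It gives the time, the measured TCP pose, the force and the opening at its end, in the units of the state.
- env.get_state(): the state, without advancing time (a new reading comes with each control period).
- env.camera(name): name is "scene" or "side" or "wrist"; returns a dict with "img" (400x640x3 uint8, blue, green, red), "depth" (400x640 float32, m along the optical axis (not along the pixel's ray), 0 where there is no reading), "fx", "fy", "cx", "cy" (pixels), "camera_from_world" (4x4, takes a point from world to camera coordinates). Camera axes: x right, y down, z forward; pixel columns grow to the right and rows downward; lengths in m; the calibration is good to about 2 mm. A picture is of the moment at which its call begins.
- env.hand_in(): hands the job in, once; it reports no verdict.
The state is a dict: "time": time; "qpos": joint angles; "qvel": joint speeds; "effort": joint torques, N m; "position": TCP position; "tcp_rot": TCP orientation; "force": force on the tool from outside, world axes, zero at the start; "torque": the same for the moment, N m; "width": finger opening in m.
Only numpy, scipy, OpenCV 4.12 (cv2) and the standard library are available. Lean on these libraries where they do the work, as an engineer would, in place of code of your own. Each camera call takes 0.05 s, during which the arm holds its last target.

## Working session

There is one attempt and no reset: what is moved stays moved. The work goes in short steps, Python scripts to look and compute and a tool call to move; the robot and the scene stay as the last step left them, time stands still between calls to the robot, and variables do not carry over. Pictures are saved under pics/ and viewed, and the job is handed in when it is done.

Besides the shell and the picture viewer there is one more tool, called as name([rows], argument=value, ...), one row to a line, values as JSON. send_rows: Moves the arm, as the interface text tells. Its arguments: {"type":"object","properties":{"motion":{"type":"array"},"hand":{"type":"number"}},"required":["motion"]}

```bash
mkdir -p pics
cat > h.py <<'E'
import numpy as np, cv2
from workcell import env
from scipy.spatial.transform import Rotation as R
def snap(n,tag):
    c=env.camera(n); cv2.imwrite(f'pics/{tag}.png',c['img']); np.savez(f'pics/{tag}.npz',**c); return c
def pts(c):
    d=c['depth']; v,u=np.mgrid[:d.shape[0],:d.shape[1]]
    P=np.stack([(u-c['cx'])/c['fx']*d,(v-c['cy'])/c['fy']*d,d,np.ones_like(d)],-1)
    W=P@np.linalg.inv(c['camera_from_world']).T
    W=W[...,:3]; W[d==0]=np.nan; return W
E
python3 - <<'E'
from h import *
s=env.get_state()
for k,v in s.items(): print(k,np.round(v,4))
for n in ['scene','side','wrist']:
    c=snap(n,n+'0'); M=np.linalg.inv(c['camera_from_world']); print(n,c['fx'],np.round(M,3).tolist())
E
```

```text
time 0.0
qpos [ 1.4687e+00  4.0800e-02  8.3800e-02 -5.0000e-04 -1.6155e+00 -3.3370e-01]
qvel [ 0.0003 -0.0008  0.0006  0.0009 -0.0007 -0.0011]
effort [ 0.00000e+00 -3.68202e+01  3.47415e+01  6.93230e+00 -5.30000e-03
 -0.00000e+00]
position [0.2531 0.5437 0.2413]
tcp_rot [ 3.0656e+00 -6.7880e-01 -4.0000e-04]
force [-0.66   -0.9199  0.0866]
torque [ 0.015   0.012  -0.0093]
width 0.0853
scene 466.9447157587625 [[0.493, 0.527, -0.692, 1.545], [0.87, -0.3, 0.391, -0.642], [-0.001, -0.795, -0.607, 1.007], [0.0, 0.0, 0.0, 1.0]]
side 369.0805223958986 [[0.994, -0.055, 0.093, 0.48], [-0.108, -0.604, 0.79, -0.815], [0.013, -0.795, -0.606, 0.697], [0.0, 0.0, 0.0, 1.0]]
wrist 341.8765109097929 [[-0.422, -0.875, -0.238, 0.313], [-0.907, 0.407, 0.109, 0.516], [0.001, 0.262, -0.965, 0.374], [0.0, 0.0, 0.0, 1.0]]
```

View pics/scene0.png

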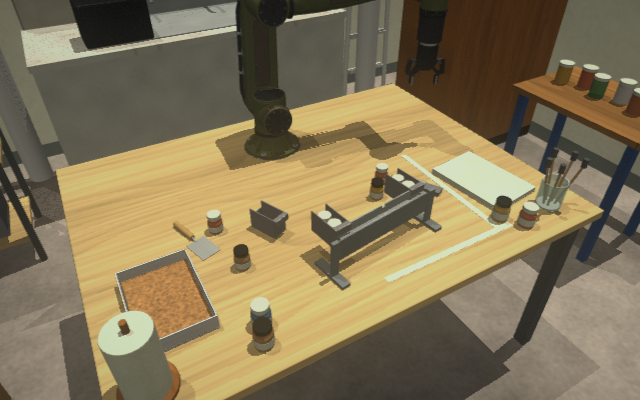

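View pics/side0.png

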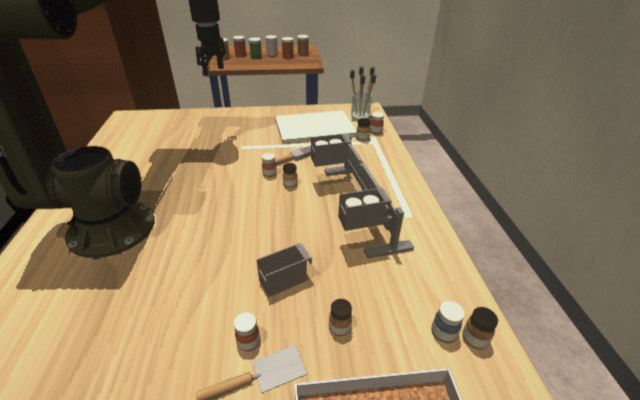

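View pics/wrist0.png

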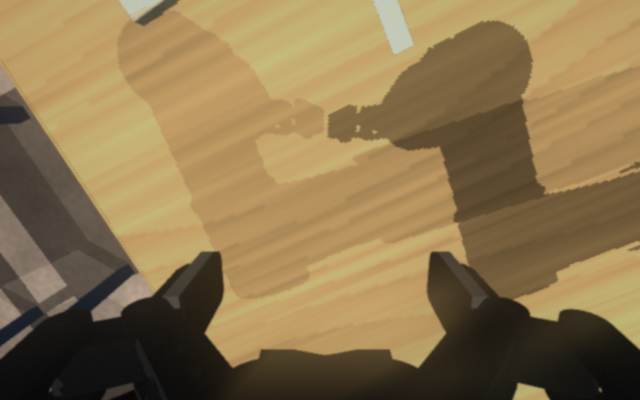

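The scene view shows the loose bin at about (268,218) and the rack from (335,265) to (435,195), with hung bins at (330,225) and (405,183). Jars stand near the bin at (214,222), (241,257) and (377,188). The side view shows the bin at (285,270) and the rack rail from (345,150) to (400,215). Next I measure heights from the depth images.

Run:
```python
from h import *
for n in ['scene','side']:
    c=dict(np.load(f'pics/{n}0.npz')); c['cx']=float(c['cx']);W=pts(c)
    hsv=cv2.cvtColor(c['img'],cv2.COLOR_BGR2HSV)
    on=(W[...,2]>0.012)&(W[...,2]<0.2)&(W[...,0]>0.3)&(W[...,0]<0.9)&(abs(W[...,1])<0.5)
    nl,lab,st,_=cv2.connectedComponentsWithStats(on.astype(np.uint8))
    for i in range(1,nl):
        if st[i,4]<60: continue
        m=lab==i; P=W[m]
        print(n,i,st[i],'min',P.min(0).round(3),'max',P.max(0).round(3),'hsv',np.median(hsv[m],0))
    # top view render 1mm/pixel
    top=np.zeros((600,800),np.float32)
    P=W[on]
    u=((P[:,1]+0.4)*1000).astype(int); v=((P[:,0]-0.3)*1000).astype(int)
    o=np.argsort(P[:,2]); u,v,z=u[o],v[o],P[o,2]
    k=(u>=0)&(u<800)&(v>=0)&(v<600)
    for du in range(3):
      for dv in range(3):
        top[np.clip(v[k]+dv,0,599),np.clip(u[k]+du,0,799)]=z[k]
    cv2.imwrite(f'pics/top_{n}.png',cv2.applyColorMap((top/0.17*255).clip(0,255).astype(np.uint8),cv2.COLORMAP_JET))
```

```text
scene 1 [ 311  163  131  126 5656] min [ 0.413 -0.178  0.012] max [0.811 0.392 0.162] hsv [24. 47. 76.]
scene 2 [ 432  163   80   58 1101] min [0.479 0.428 0.012] max [0.829 0.5   0.083] hsv [ 31.  46. 161.]
scene 4 [249 200  39  37 854] min [ 0.406 -0.274  0.012] max [ 0.537 -0.178  0.081] hsv [20. 66. 78.]
scene 5 [517 204  17  24 255] min [0.842 0.478 0.012] max [0.893 0.5   0.083] hsv [ 23.  61. 103.]
scene 6 [206 210  17  23 311] min [ 0.368 -0.404  0.012] max [ 0.419 -0.356  0.074] hsv [ 23.  63. 116.]
scene 8 [173 221  21  18 133] min [ 0.3   -0.495  0.012] max [ 0.405 -0.453  0.026] hsv [ 18. 137. 180.]
scene 9 [233 244  18  26 365] min [ 0.562 -0.389  0.012] max [ 0.61  -0.342  0.075] hsv [ 20. 100.  92.]
scene 31 [ 250  297   25   54 1034] min [ 0.777 -0.446  0.012] max [ 0.889 -0.373  0.081] hsv [23.  77.  98.5]
side 1 [ 262  115  142  136 5479] min [ 0.413 -0.17   0.012] max [0.891 0.5   0.155] hsv [18. 51. 79.]
side 2 [283 163  15  23 287] min [0.481 0.143 0.012] max [0.527 0.191 0.068] hsv [ 17.  99. 100.]
side 7 [ 257  243   55   51 1768] min [ 0.41  -0.276  0.012] max [ 0.535 -0.181  0.075] hsv [15. 64. 71.]
side 22 [329 299  23  35 676] min [ 0.559 -0.391  0.012] max [ 0.606 -0.346  0.07 ] hsv [16. 92. 72.]
side 23 [432 301  33  40 943] min [ 0.773 -0.429  0.013] max [ 0.825 -0.378  0.076] hsv [ 29.  29. 120.]
side 24 [ 464  307   35   40 1009] min [ 0.833 -0.45   0.012] max [ 0.884 -0.397  0.076] hsv [16. 85. 77.]
side 25 [234 313  26  36 744] min [ 0.369 -0.406  0.012] max [ 0.416 -0.36   0.07 ] hsv [ 20.  56. 124.]
side 26 [196 372  56  28 554] min [ 0.305 -0.495  0.012] max [ 0.402 -0.454  0.021] hsv [ 16.  128.  192.5]
```

View pics/top_scene.png

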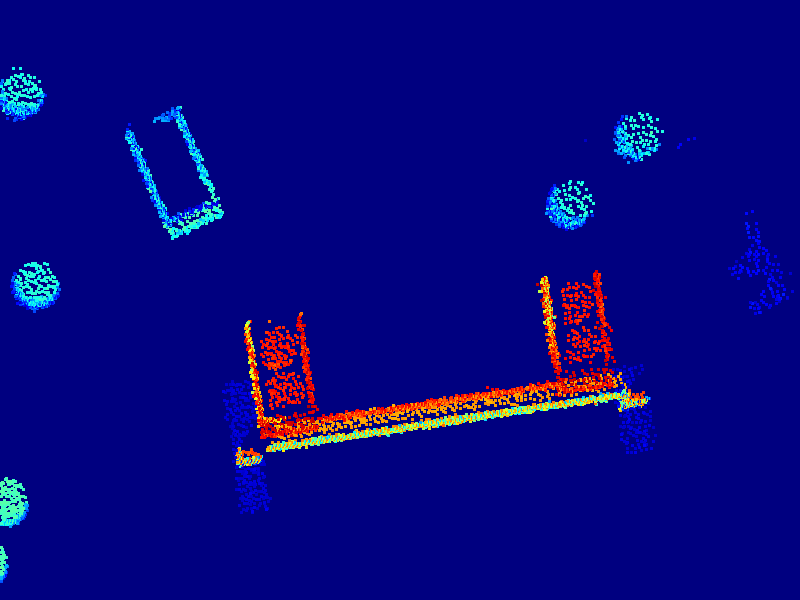

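View pics/top_side.png

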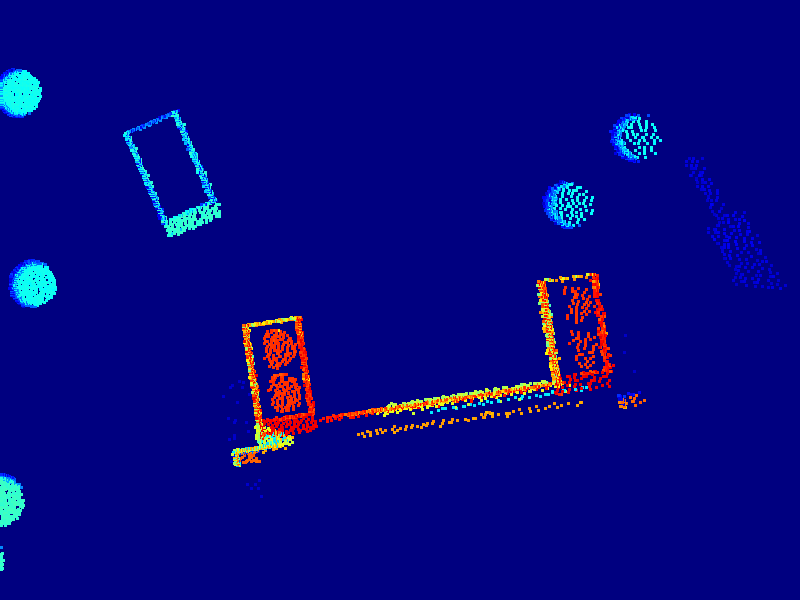

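Both top-down maps agree. The bin's lip end points towards world +x, its yaw is about 24°, and the rack's yaw is about 8°. Next I fit these properly and zoom in on the rail to look for the notch.

Run:
```python
from h import *
for n in ['scene','side']:
    c=dict(np.load(f'pics/{n}0.npz'));W=pts(c);F=W.reshape(-1,3)
    tab=(abs(F[:,2])<0.02)&(F[:,0]>0.4)&(F[:,0]<.7)&(abs(F[:,1])<.3); print(n,'table z med',np.median(F[tab,2]).round(4))
    B=F[(F[:,0]>.39)&(F[:,0]<.55)&(F[:,1]>-.3)&(F[:,1]<-.16)&(F[:,2]>0.03)]
    print('bin top z',np.percentile(B[:,2],[90,98,99.5]).round(4))
    for zt in (0.03,0.06):
        r=cv2.minAreaRect((B[B[:,2]>zt][:,:2]*1000).astype(np.float32)); print(zt,np.round(r[0],1),np.round(r[1],1),r[2])
    Rl=F[(F[:,0]>.65)&(F[:,0]<.76)&(F[:,1]>-.08)&(F[:,1]<.14)&(F[:,2]>0.142)]
    print('rail z',np.percentile(Rl[:,2],[10,50,90,98]).round(4),len(Rl))
    l=cv2.fitLine((Rl[:,:2]*1000).astype(np.float32),cv2.DIST_HUBER,0,.01,.01).ravel(); print('rail line',l.round(3),'yaw',np.degrees(np.arctan2(-l[0]*np.sign(l[1]),abs(l[1]))))
    # all rack incl ends: rail-high points extents
    # hung bins
    for nm,y0,y1 in (('L',-.17,-.075),('R',.13,.22)):
        H=F[(F[:,0]>.56)&(F[:,0]<.74)&(F[:,1]>y0)&(F[:,1]<y1)&(F[:,2]>0.12)]
        r=cv2.minAreaRect((H[:,:2]*1000).astype(np.float32)); print(nm,np.round(r[0],1),np.round(r[1],1),r[2], np.percentile(H[:,2],99).round(4))
    uv=(lambda P:(lambda q:(q[:2]/q[2]*c['fx']+[c['cx'],c['cy']]))((c['camera_from_world']@np.append(P,1))[:3]))
    a,b=uv([.72,-.11,.15]),uv([.68,.15,.15]); print(a,b)
    x0,x1=int(min(a[0],b[0]))-20,int(max(a[0],b[0]))+20;y0,y1=int(min(a[1],b[1]))-20,int(max(a[1],b[1]))+30
    cr=c['img'][y0:y1,x0:x1]; k=min(800/cr.shape[1],600/cr.shape[0]); print(x0,y0,k)
    cr=cv2.resize(cr,None,fx=k,fy=k,interpolation=cv2.INTER_CUBIC); cr=(255*(cr/255.)**.6).astype(np.uint8)
    cv2.imwrite(f'pics/rail_{n}.png',cr)
```

```text
scene table z med 0.0021
bin top z [0.0756 0.0782 0.079 ]
0.03 [ 472.6 -226.3] [120.6  61.9] 22.905765533447266
0.06 [ 473.1 -225.4] [118.7  62.1] 23.59058952331543
rail z [0.1432 0.1486 0.1532 0.1552] 192
rail line [ 1.49000e-01 -9.89000e-01  7.02535e+02  2.71600e+01] yaw 8.582779
L [ 680.5 -116.1] [130.9  66.4] 10.224180221557617 0.1581
R [640. 172.] [135.6  91.1] 4.0090556144714355 0.1594
[341.05085374 226.2195715 ] [406.70158427 190.99697032]
321 170 6.976744186046512
side table z med -0.002
bin top z [0.0719 0.0733 0.0739]
0.03 [ 473.3 -226.9] [114.7  59.8] 23.309572219848633
0.06 [ 473.4 -226.9] [114.3  59.7] 23.264558792114258
rail z [0.1432 0.1469 0.1491 0.1498] 112
rail line [ 1.44000e-01 -9.90000e-01  7.07754e+02 -1.09070e+01] yaw 8.262928
L [ 676.5 -117.6] [115.   66.2] 8.864541053771973 0.1537
R [644.9 166.4] [136.4  85. ] 9.411089897155762 0.1532
[381.24479456 194.4638138 ] [347.36928178 143.43874868]
327 123 5.9405940594059405
```

View pics/rail_scene.png

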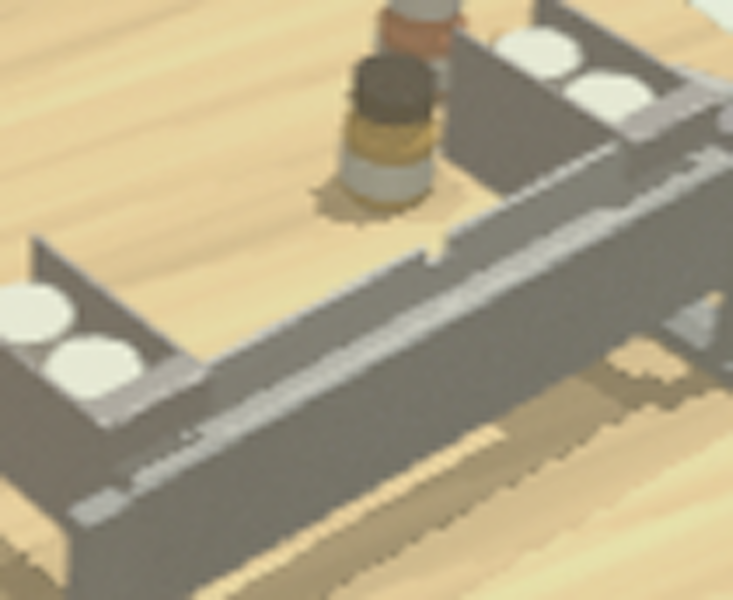

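View pics/rail_side.png

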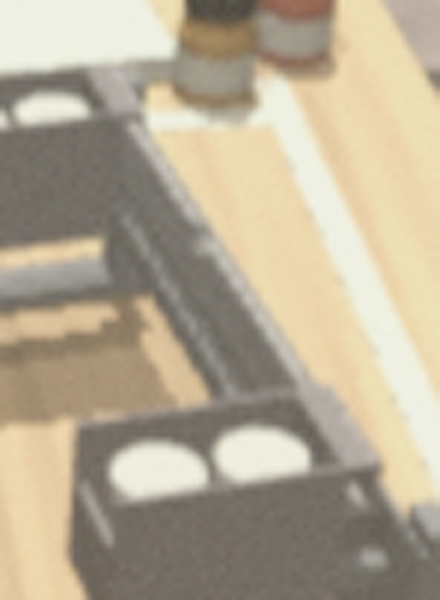

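The notch shows clearly: scene full-image pixel ≈(383,206), side ≈(361.5,164). The side view shows it as a light break in the rail edge. Next I triangulate it and make a helper to work out moves.

```bash
cat >> h.py <<'E'
def mv(x,y,z,yaw):
    """shift in tool axes (mm) & turn deg from present pose to tcp target(m), tool down with tool x at yaw(deg)"""
    s=env.get_state(); R0=R.from_rotvec(s['tcp_rot'])
    a=np.radians(yaw); Rt=R.from_matrix(np.array([[np.cos(a),np.sin(a),0],[np.sin(a),-np.cos(a),0],[0,0,-1]]))
    d=R0.inv().apply(np.array([x,y,z])-s['position'])*1000; w=np.degrees((R0.inv()*Rt).as_rotvec())
    print('t',s['time'],'pos',np.round(s['position'],4),'F',np.round(s['force'],2),'T',np.round(s['torque'],2),'w',round(s['width'],4)); print('shift',d.round(1),'turn',w.round(2)); return d,w
def ray(c,u,v):
    M=np.linalg.inv(c['camera_from_world']); d=M[:3,:3]@np.array([(u-c['cx'])/c['fx'],(v-c['cy'])/c['fy'],1]); return M[:3,3],d
def onz(c,u,v,z):
    o,d=ray(c,u,v); return o+d*(z-o[2])/d[2]
E
python3 - <<'E'
from h import *
cs={n:dict(np.load(f'pics/{n}0.npz')) for n in('scene','side')}
S=lambda u,v:(321+u/6.9767,170+v/6.9767); D=lambda u,v:(327+u/5.9406,123+v/5.9406)
for nm,p in dict(notchL=(423,249),notchR=(447,237),binL=(210,368),binR=(612,148)).items(): print('scene',nm,onz(cs['scene'],*S(*p),.15).round(4))
for nm,p in dict(notch=(205,240),binL=(302,388),binR=(140,122)).items(): print('side',nm,onz(cs['side'],*D(*p),.15).round(4))
# triangulate notch
o1,d1=ray(cs['scene'],*S(435,243));o2,d2=ray(cs['side'],*D(205,240))
A=np.stack([d1,-d2],1);k=np.linalg.lstsq(A,o2-o1,rcond=None)[0];p1=o1+d1*k[0];p2=o2+d2*k[1];print('tri',p1.round(4),p2.round(4))
mv(.4714,-.2272,.20,23.3)
E
```

```text
scene notchL [0.701  0.0414 0.15  ]
scene notchR [0.6993 0.055  0.15  ]
scene binL [ 0.7213 -0.0778  0.15  ]
scene binR [0.6839 0.1547 0.15  ]
side notch [0.7    0.0355 0.15  ]
side binL [ 0.7177 -0.0839  0.15  ]
side binR [0.6895 0.1486 0.15  ]
tri [0.7001 0.0482 0.1499] [0.7023 0.0441 0.1444]
t 0.15 pos [0.2531 0.5437 0.2415] F [ 0.49 -0.46 -0.19] T [-0.02 -0.05 -0.01] w 0.0852
shift [523.3 606.7  42.4] turn [ 8.000e-02  3.000e-02 -4.827e+01]
```

send_rows([
  {"x": 30, "y": 35, "wz": -3},
  {"x": 65, "y": 76, "wz": -6},
  {"x": 100, "y": 116, "wz": -9},
  {"x": 135, "y": 156, "wz": -12},
  {"x": 170, "y": 197, "wz": -15},
  {"x": 205, "y": 238, "wz": -18},
  {"x": 240, "y": 278, "wz": -21},
  {"x": 270, "y": 313, "wz": -24},
], hand=85)

```text
$.motion[0]: bad value
```

Run:
```python
from h import *
mv(.4714,-.2272,.20,23.3)
```

```text
t 0.15 pos [0.2531 0.5437 0.2415] F [ 0.49 -0.46 -0.19] T [-0.02 -0.05 -0.01] w 0.0852
shift [523.3 606.7  42.4] turn [ 8.000e-02  3.000e-02 -4.827e+01]
```

All six keys are probably required in each row.

send_rows([
  {"x": 30, "y": 35, "z": 0, "wx": 0, "wy": 0, "wz": -3},
  {"x": 65, "y": 76, "z": 0, "wx": 0, "wy": 0, "wz": -6},
  {"x": 100, "y": 116, "z": 0, "wx": 0, "wy": 0, "wz": -9},
  {"x": 135, "y": 156, "z": 0, "wx": 0, "wy": 0, "wz": -12},
  {"x": 170, "y": 197, "z": 0, "wx": 0, "wy": 0, "wz": -15},
  {"x": 205, "y": 238, "z": 0, "wx": 0, "wy": 0, "wz": -18},
  {"x": 240, "y": 278, "z": 0, "wx": 0, "wy": 0, "wz": -21},
  {"x": 270, "y": 313, "z": 0, "wx": 0, "wy": 0, "wz": -24},
], hand=85)

```text
time: 1.15
position: [0.3659, 0.1445, 0.2424]
tcp_rot: [-3.141, 0.024, -0.001]
force: [1.3, 1.2, 0.5]
width: 0.0848
```

Run:
```python
from h import *
mv(.4714,-.2272,.20,23.3)
```

```text
t 1.15 pos [0.3659 0.1445 0.2424] F [1.28 1.18 0.53] T [-0.03 -0.06  0.  ] w 0.0848
shift [111.  370.   42.2] turn [ -0.03  -0.03 -24.16]
```

send_rows([
  {"x": 15, "y": 48, "z": 5, "wx": 0, "wy": 0, "wz": -3},
  {"x": 31, "y": 102, "z": 10, "wx": 0, "wy": 0, "wz": -7},
  {"x": 47, "y": 158, "z": 15, "wx": 0, "wy": 0, "wz": -10},
  {"x": 63, "y": 212, "z": 20, "wx": 0, "wy": 0, "wz": -14},
  {"x": 79, "y": 266, "z": 26, "wx": 0, "wy": 0, "wz": -18},
  {"x": 95, "y": 318, "z": 32, "wx": 0, "wy": 0, "wz": -21},
  {"x": 111, "y": 370, "z": 42, "wx": 0, "wy": 0, "wz": -24.2},
  {"x": 111, "y": 370, "z": 42, "wx": 0, "wy": 0, "wz": -24.2},
])

```text
time: 2.15
position: [0.4698, -0.2283, 0.1976]
tcp_rot: [-3.077, -0.625, 0.008]
force: [-0.3, 0.3, -0.4]
width: 0.0851
```

Run:
```python
from h import *
mv(.4714,-.2272,.06,23.3)
c=snap('wrist','w1'); W=pts(c); F=W.reshape(-1,3)
B=F[(F[:,0]>.38)&(F[:,0]<.57)&(F[:,1]>-.31)&(F[:,1]<-.14)&(F[:,2]>.055)&(F[:,2]<.09)]
r=cv2.minAreaRect((B[:,:2]*1000).astype(np.float32)); print(np.round(r[0],1),np.round(r[1],1),r[2],np.percentile(B[:,2],[50,90,98]))
```

```text
t 2.15 pos [ 0.4698 -0.2283  0.1976] F [-0.29  0.28 -0.38] T [ 0.09 -0.01 -0.02] w 0.0851
shift [ 2.500e+00 -1.000e-01  1.376e+02] turn [-0.14  0.25 -0.33]
[ 471.5 -225.8] [114.5  56.1] 23.590089797973633 [0.07437219 0.07532534 0.07585103]
```

View pics/w1.png

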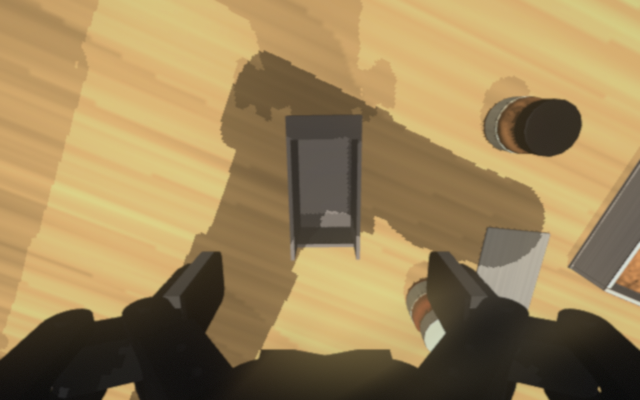

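The wrist view shows the bin at (325,185), centred between the fingers, with its flange end at the top (290–360, 115–138). The fitted top is 114.5×56.1 mm with a height of 0.075, which matches the given sizes. Now I descend.

Run:
```python
from h import *
mv(.4702,-.2268,.042,23.5)
```

```text
t 2.2 pos [ 0.47   -0.227   0.1988] F [1.11 0.11 0.12] T [ 0.03 -0.05  0.02] w 0.085
shift [  0.7   0.2 156.8] turn [-0.09  0.16 -0.47]
```

send_rows([
  {"x": 0.5, "y": 0, "z": 30, "wx": 0, "wy": 0, "wz": -0.4},
  {"x": 0.5, "y": 0, "z": 65, "wx": 0, "wy": 0, "wz": -0.4},
  {"x": 0.5, "y": 0, "z": 100, "wx": 0, "wy": 0, "wz": -0.4},
  {"x": 0.5, "y": 0, "z": 130, "wx": 0, "wy": 0, "wz": -0.4},
  {"x": 0.5, "y": 0, "z": 148, "wx": 0, "wy": 0, "wz": -0.4},
  {"x": 0.5, "y": 0, "z": 156, "wx": 0, "wy": 0, "wz": -0.4},
  {"x": 0.5, "y": 0, "z": 156, "wx": 0, "wy": 0, "wz": -0.4},
])

```text
time: 3.08
position: [0.4714, -0.2253, 0.0449]
tcp_rot: [3.074, 0.644, 0.001]
force: [0.3, -0.2, 0.5]
width: 0.0852
```

send_rows([
  {"x": 0, "y": 0, "z": 0, "wx": 0, "wy": 0, "wz": 0},
  {"x": 0, "y": 0, "z": 0, "wx": 0, "wy": 0, "wz": 0},
  {"x": 0, "y": 0, "z": 0, "wx": 0, "wy": 0, "wz": 0},
  {"x": 0, "y": 0, "z": 0, "wx": 0, "wy": 0, "wz": 0},
  {"x": 0, "y": 0, "z": 0, "wx": 0, "wy": 0, "wz": 0},
  {"x": 0, "y": 0, "z": 0, "wx": 0, "wy": 0, "wz": 0},
], hand=45)

```text
time: 3.82
position: [0.472, -0.2258, 0.0458]
tcp_rot: [3.073, 0.643, 0.003]
force: [0.6, -1.0, 4.8]
width: 0.0554
```

send_rows([
  {"x": 0, "y": 0, "z": 0, "wx": 0, "wy": 0, "wz": 0},
  {"x": 0, "y": 0, "z": -8, "wx": 0, "wy": 0, "wz": 0},
  {"x": 0, "y": 0, "z": -30, "wx": 0, "wy": 0, "wz": 0},
  {"x": 0, "y": 0, "z": -65, "wx": 0, "wy": 0, "wz": 0},
  {"x": 0, "y": 0, "z": -100, "wx": 0, "wy": 0, "wz": 0},
  {"x": 0, "y": 0, "z": -135, "wx": 0, "wy": 0, "wz": 0},
  {"x": 0, "y": 0, "z": -150, "wx": 0, "wy": 0, "wz": 0},
  {"x": 0, "y": 0, "z": -150, "wx": 0, "wy": 0, "wz": 0},
], hand=20)

```text
time: 4.82
position: [0.4711, -0.2253, 0.1942]
tcp_rot: [-3.075, -0.643, -0.001]
force: [-0.6, 0.3, -4.9]
width: 0.0552
```

Run:
```python
from h import *
mv(.620,.035,.195,8.4)
c=snap('wrist','w2'); W=pts(c); F=W.reshape(-1,3)
s=env.get_state(); T=R.from_rotvec(s['tcp_rot']).inv().apply(F-s['position'])*1000
k=(abs(T[:,0])<90)&(abs(T[:,1])<40)&(T[:,2]>-60)&(T[:,2]<60)&(T[:,0]>20)
B=T[k]; print(len(B),'x,y,z pct',[np.percentile(B[:,i],[1,5,50,95,99]).round(1) for i in range(3)])
f=B[(B[:,0]>46)&(B[:,2]<-20)]; print('flange tool frame',len(f),[np.percentile(f[:,i],[1,5,50,95,99]).round(1) for i in range(3)])
A=np.c_[f[:,:2],np.ones(len(f))]; print(np.linalg.lstsq(A,f[:,2],rcond=None)[0])
```

```text
t 4.825 pos [ 0.4711 -0.2253  0.1942] F [-0.61  0.29 -4.93] T [-0.04 -0.01 -0.01] w 0.0552
shift [ 240.7 -178.8   -0.7] turn [-0.02 -0.02 15.23]
14663 x,y,z pct [array([20.5, 22. , 46.7, 57.2, 57.3]), array([-27.9, -26.4,  -0.3,  25.9,  27.3]), array([-31.4, -31. , -29.9,   7.9,  41.1])]
flange tool frame 7238 [array([46.1, 46.6, 52.1, 57.2, 57.3]), array([-27.7, -25.5,  -0.3,  24.9,  27.2]), array([-31.5, -31.1, -30.1, -28.3, -22.2])]
[ 1.27671023e-01 -1.19512886e-03 -3.64631978e+01]
```

View pics/w2.png

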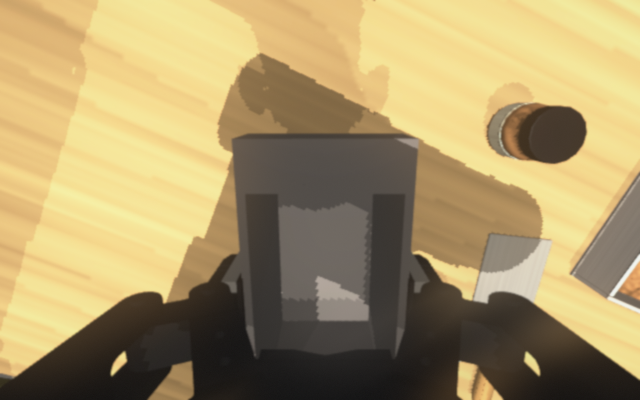

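The bin is held square: flange at rows 138–195 of the wrist view, columns 235–417, and its back edge 57.3 mm ahead of the TCP. I check the tilt on clean flange points and work out the transfer.

Run:
```python
from h import *
c=dict(np.load('pics/w2.npz')); F=pts(c).reshape(-1,3)
s=env.get_state(); T=R.from_rotvec(s['tcp_rot']).inv().apply(F-s['position'])*1000
f=T[(T[:,0]>45)&(T[:,0]<56)&(abs(T[:,1])<25)&(T[:,2]<-27)]
for _ in range(3):
    A=np.c_[f[:,:2],np.ones(len(f))]; p=np.linalg.lstsq(A,f[:,2],rcond=None)[0]; r=f[:,2]-A@p; f=f[abs(r)<1]
print(p,len(f),'z@50',p@[50,0,1])
# rail line in world: side/scene avg; print rail x at notch y
for n in('scene','side'):
    W=pts(dict(np.load(f'pics/{n}0.npz'))).reshape(-1,3)
    off={'scene':.002,'side':-.002}[n]
    q=W[(W[:,1]>-.07)&(W[:,1]<.14)&(W[:,0]>.67)&(W[:,0]<.735)&(W[:,2]>.147+off)]
    print(n,len(q),[ (np.median(q[abs(q[:,1]-y)<.02,0]-(y-q[abs(q[:,1]-y)<.02,1])*-.147)).round(4) for y in (-.05,0,.045,.1)])
```

```text
[ 8.18801802e-04  5.89543088e-04 -3.01504896e+01] 5313 z@50 -30.109549541166594
scene 87 [np.float64(0.7161), np.float64(0.707), np.float64(0.7015), np.float64(0.6909)]
side 76 [np.float64(0.7151), np.float64(0.7061), np.float64(0.6985), np.float64(0.6934)]
```

The flange is flat in the tool frame, so the bin is upright. The lip point is at tool (48.3, 0, −26). I move to about 40 mm in front of the notch and look with the wrist camera.

Run:
```python
from h import *
mv(.6126,.0331,.215,8.4)
```

```text
t 4.875 pos [ 0.4707 -0.2251  0.1928] F [ 0.05 -0.5  -3.16] T [-0.01 -0.   -0.02] w 0.055
shift [ 233.5 -179.7  -22.1] turn [-0.09  0.08 15.23]
```

send_rows([
  {"x": 8, "y": -20, "z": -22, "wx": 0, "wy": 0, "wz": 2},
  {"x": 30, "y": -50, "z": -22, "wx": 0, "wy": 0, "wz": 4},
  {"x": 65, "y": -80, "z": -22, "wx": 0, "wy": 0, "wz": 6},
  {"x": 105, "y": -110, "z": -22, "wx": 0, "wy": 0, "wz": 8},
  {"x": 145, "y": -140, "z": -22, "wx": 0, "wy": 0, "wz": 11},
  {"x": 185, "y": -160, "z": -22, "wx": 0, "wy": 0, "wz": 13},
  {"x": 218, "y": -173, "z": -22, "wx": 0, "wy": 0, "wz": 15},
  {"x": 233, "y": -180, "z": -22, "wx": 0, "wy": 0, "wz": 15.2},
])

```text
time: 5.88
position: [0.6124, 0.0343, 0.2129]
tcp_rot: [3.132, 0.232, -0.008]
force: [0.5, -0.1, -2.9]
width: 0.0552
```

send_rows([
  {"x": 0, "y": 0, "z": 0, "wx": 0, "wy": 0, "wz": 0},
  {"x": 0, "y": 0, "z": 0, "wx": 0, "wy": 0, "wz": 0},
])

```text
time: 6.12
position: [0.6118, 0.0322, 0.2157]
tcp_rot: [3.133, 0.23, -0.002]
force: [-0.6, -0.9, -3.2]
width: 0.0551
```

Run:
```python
from h import *
mv(.6126,.0331,.215,8.4)
c=snap('wrist','w3')
```

```text
t 6.125 pos [0.6118 0.0322 0.2157] F [-0.57 -0.94 -3.25] T [0.01 0.03 0.02] w 0.0551
shift [ 0.9 -0.8  0.7] turn [0.02 0.07 0.02]
```

View pics/w3.png

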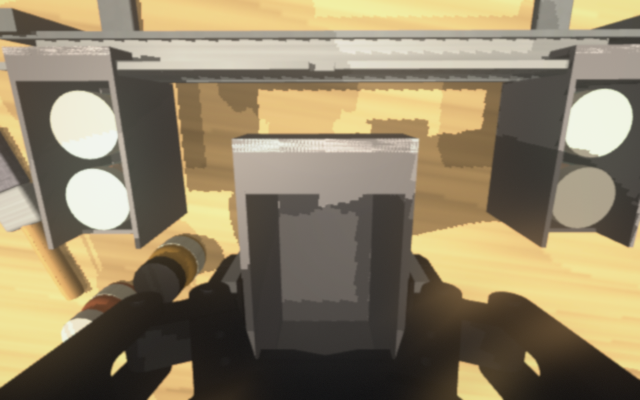

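The wrist view shows the rail as the bright line at row ≈65 between the hung bins (columns 118–568). A break at columns ≈309–333 looks like the notch, above the bin's middle at column ≈326. I zoom in.

Run:
```python
from h import *
im=cv2.imread('pics/w3.png')[45:100,250:400]; cv2.imwrite('pics/w3z.png',cv2.resize(im,None,fx=5,fy=5,interpolation=cv2.INTER_CUBIC))
c=dict(np.load('pics/w3.npz')); s=env.get_state(); R0=R.from_rotvec(s['tcp_rot'])
for u,v in [(118,66),(200,65),(310,65),(333,65),(450,65),(568,65),(326,65)]:
    print((u,v),onz(c,u,v,.15).round(4),'tool',(R0.inv().apply(onz(c,u,v,.15)-s['position'])*1000).round(1))
W=pts(c); 
for v in range(60,73): print(v,W[v,[200,290,310,318,325,333,345,450],2].round(3))
```

```text
(118, 66) [0.6815 0.1562 0.15  ] tool [  87.  -112.6   66.1]
(200, 65) [0.6886 0.1123 0.15  ] tool [ 87.6 -68.1  66.1]
(310, 65) [0.6973 0.0534 0.15  ] tool [87.6 -8.6 66.1]
(333, 65) [0.6992 0.0411 0.15  ] tool [87.6  3.9 66.1]
(450, 65) [ 0.7085 -0.0216  0.15  ] tool [87.7 67.2 66.1]
(568, 65) [ 0.7179 -0.0848  0.15  ] tool [ 87.8 131.1  66.1]
(326, 65) [0.6986 0.0448 0.15  ] tool [87.6  0.1 66.1]
60 [0.121 0.12  0.121 0.121 0.12  0.12  0.12  0.149]
61 [0.15  0.15  0.119 0.12  0.12  0.121 0.151 0.151]
62 [0.151 0.15  0.12  0.121 0.121 0.12  0.151 0.151]
63 [0.151 0.151 0.14  0.14  0.14  0.141 0.15  0.149]
64 [0.15  0.151 0.142 0.141 0.141 0.141 0.15  0.15 ]
65 [0.151 0.151 0.14  0.141 0.139 0.142 0.151 0.151]
66 [0.151 0.151 0.141 0.14  0.14  0.141 0.15  0.151]
67 [0.151 0.151 0.14  0.14  0.14  0.141 0.151 0.149]
68 [0.15  0.15  0.141 0.141 0.14  0.142 0.151 0.149]
69 [0.148 0.146 0.141 0.141 0.14  0.14  0.145 0.145]
70 [0.143 0.142 0.141 0.141 0.14  0.141 0.14  0.138]
71 [0.138 0.135 0.136 0.135 0.137 0.135 0.135 0.133]
72 [0.133 0.131 0.13  0.129 0.129 0.129 0.13  0.127]
```

View pics/w3z.png

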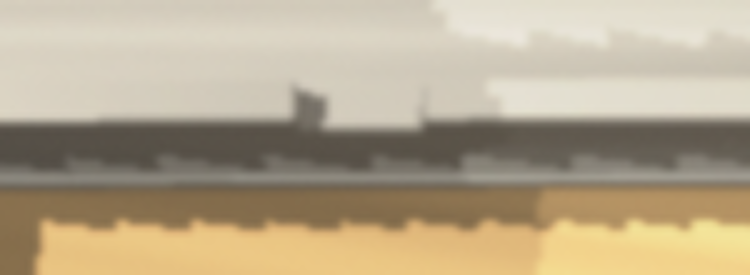

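The depth image shows the notch directly: its floor is at z 0.140 and the rail top at 0.150. I take its extent from there.

Run:
```python
from h import *
c=dict(np.load('pics/w3.npz')); W=pts(c); s=env.get_state(); R0=R.from_rotvec(s['tcp_rot'])
T=R0.inv().apply((W.reshape(-1,3)-s['position']))*1000; T=T.reshape(W.shape)
for v in (64,66,68):
    k=[u for u in range(240,420) if W[v,u,2]<.1455]; print(v,k[0],k[-1],T[v,k[0],1].round(1),T[v,k[-1],1].round(1))
m=abs(W[...,2]-.15)<.0025; m[:55]=0; m[75:]=0; q=T[m]; q=q[(abs(q[:,1])<100)]
for y in (-60,-20,20,60): 
    g=q[abs(q[:,1]-y)<15]; print(y,np.percentile(g[:,0],[5,50,95]).round(1))
f=T[(T[...,2]<-28.5)&(T[...,2]>-33)&(abs(T[...,1])<35)&(T[...,0]>40)]; print('flange x',f[:,0].max().round(1),'y',np.percentile(f[:,1],[.5,99.5]).round(1))
```

```text
64 309 333 -9.5 4.1
66 309 333 -9.5 4.1
68 309 333 -9.6 4.1
-60 [85.7 87.6 89.6]
-20 [86.  87.6 89.6]
20 [86.1 87.8 89.6]
60 [86.2 88.1 90.2]
flange x 56.9 y [-28.2  26.8]
```

Notch centre is at tool y −2.7 and 13.6 mm wide, close to the given 14. Bin centre is at −0.7, and the rail is at tool x 87.7 with the channel at 48. I go over the rail about 10 mm to the side of the notch, then down to just above touching.

send_rows([
  {"x": 10, "y": 4, "z": 0, "wx": 0, "wy": 0, "wz": 0},
  {"x": 25, "y": 8, "z": 0, "wx": 0, "wy": 0, "wz": 0},
  {"x": 37, "y": 8, "z": 0, "wx": 0, "wy": 0, "wz": 0},
  {"x": 39.6, "y": 8, "z": 5, "wx": 0, "wy": 0, "wz": 0},
  {"x": 39.6, "y": 8, "z": 20, "wx": 0, "wy": 0, "wz": 0},
  {"x": 39.6, "y": 8, "z": 35, "wx": 0, "wy": 0, "wz": 0},
  {"x": 39.6, "y": 8, "z": 45, "wx": 0, "wy": 0, "wz": 0},
  {"x": 39.6, "y": 8, "z": 45, "wx": 0, "wy": 0, "wz": 0},
])

```text
time: 7.18
position: [0.652, 0.0307, 0.1699]
tcp_rot: [3.133, 0.231, -0.003]
force: [0.6, 0.5, -3.1]
width: 0.0553
```

Run:
```python
from h import *
s=env.get_state(); print(s['time'],np.round(s['position'],4),np.round(s['force'],1))
for n in('wrist','scene','side'): 
    c=snap(n,n[0]+'4')
    if n=='wrist': continue
    p=c['camera_from_world']@np.array([.70,.045,.16,1]); u=p[0]/p[2]*c['fx']+c['cx'];v=p[1]/p[2]*c['fy']+c['cy']
    cr=c['img'][int(v)-50:int(v)+50,int(u)-60:int(u)+60]; cv2.imwrite(f'pics/{n[0]}4z.png',cv2.resize(cr,None,fx=5,fy=5,interpolation=cv2.INTER_CUBIC))
```

```text
7.175 [0.652  0.0307 0.1699] [ 0.6  0.5 -3.1]
```

View pics/w4.png

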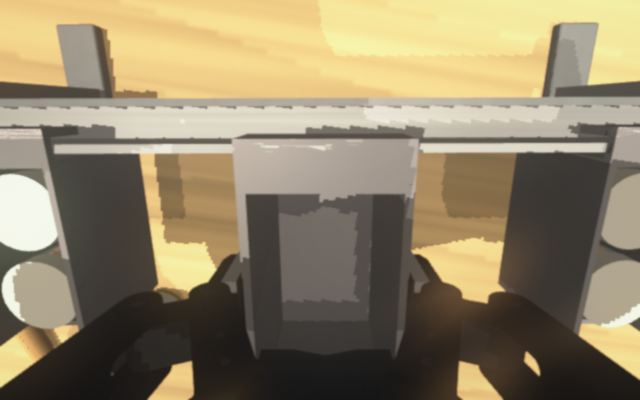

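View pics/s4z.png

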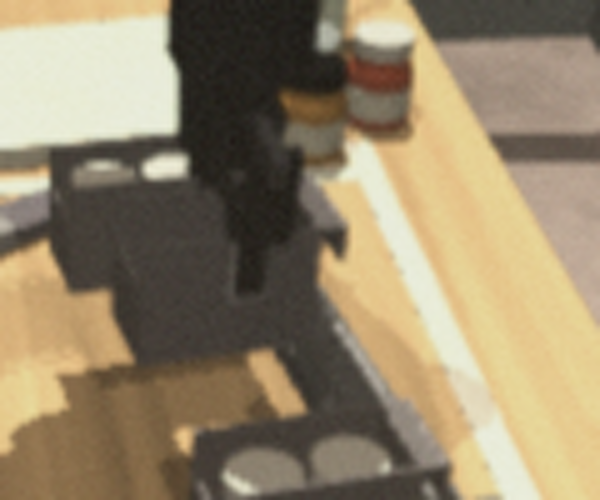

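The wrist view shows the rail (row ≈147, both sides of the bin) passing under the flange. The side view shows the lip at (335,240) hooked beyond the rail line. I check the front-to-back numbers.

Run:
```python
from h import *
c=dict(np.load('pics/w4.npz')); W=pts(c); s=env.get_state(); print(np.round(s['position'],4),s['force'].round(1) if hasattr(s['force'],'round') else s['force'])
R0=R.from_rotvec(s['tcp_rot'])
T=(R0.inv().apply((W.reshape(-1,3)-s['position']))*1000).reshape(W.shape)
m=abs(W[...,2]-.15)<.0025; m[:135]=0; m[160:]=0; q=T[m]
for y in (-90,-50,50,90): 
    g=q[abs(q[:,1]-y)<15]; print(y,len(g),np.percentile(g[:,0],[5,50,95]).round(1),np.median(g[:,2]).round(1))
f=T[(T[...,2]<-28.5)&(T[...,2]>-33)&(abs(T[...,1])<35)&(T[...,0]>40)]; print('flange x',f[:,0].max().round(1),'z',np.median(f[:,2]),'y',np.percentile(f[:,1],[.5,99.5]).round(1))
```

```text
[0.653  0.0307 0.1722] [ 0.5  0.3 -2.3]
-90 652 [45.5 47.4 49.2] 21.7
-50 521 [45.6 47.6 49.3] 21.6
50 514 [46.1 47.9 49.6] 21.7
90 664 [46.1 48.1 49.8] 21.8
flange x 50.1 z -28.769580567706363 y [-3.2 25.3]
```

Front to back it is centred (rail 47.8, channel 48). The remaining gap from rib to rail is about 38–39 mm, so I descend 34 and then feel.

send_rows([
  {"x": 0, "y": 0, "z": 8, "wx": 0, "wy": 0, "wz": 0},
  {"x": 0, "y": 0, "z": 18, "wx": 0, "wy": 0, "wz": 0},
  {"x": 0, "y": 0, "z": 26, "wx": 0, "wy": 0, "wz": 0},
  {"x": 0, "y": 0, "z": 31, "wx": 0, "wy": 0, "wz": 0},
  {"x": 0, "y": 0, "z": 33, "wx": 0, "wy": 0, "wz": 0},
  {"x": 0, "y": 0, "z": 34, "wx": 0, "wy": 0, "wz": 0},
  {"x": 0, "y": 0, "z": 34, "wx": 0, "wy": 0, "wz": 0},
])

```text
time: 8.2
position: [0.6528, 0.0307, 0.1375]
tcp_rot: [3.133, 0.231, 0.0]
force: [0.1, -0.5, -3.7]
width: 0.0553
```

send_rows([
  {"x": 0, "y": 0, "z": 1, "wx": 0, "wy": 0, "wz": 0},
  {"x": 0, "y": 0, "z": 2, "wx": 0, "wy": 0, "wz": 0},
  {"x": 0, "y": 0, "z": 2, "wx": 0, "wy": 0, "wz": 0},
])

```text
time: 8.57
position: [0.6528, 0.0307, 0.1352]
tcp_rot: [3.133, 0.231, 0.0]
force: [0.3, 0.1, -3.1]
width: 0.0556
```

send_rows([
  {"x": 0, "y": 0, "z": 0.5, "wx": 0, "wy": 0, "wz": 0},
  {"x": 0, "y": 0, "z": 1, "wx": 0, "wy": 0, "wz": 0},
  {"x": 0, "y": 0, "z": 1, "wx": 0, "wy": 0, "wz": 0},
])

```text
time: 8.95
position: [0.6528, 0.0308, 0.1342]
tcp_rot: [3.133, 0.231, 0.0]
force: [0.2, -0.2, -2.6]
width: 0.0554
```

send_rows([
  {"x": 0, "y": 0, "z": 0.5, "wx": 0, "wy": 0, "wz": 0},
  {"x": 0, "y": 0, "z": 1, "wx": 0, "wy": 0, "wz": 0},
  {"x": 0, "y": 0, "z": 1, "wx": 0, "wy": 0, "wz": 0},
])

```text
time: 9.32
position: [0.6528, 0.0307, 0.1338]
tcp_rot: [3.133, 0.231, 0.001]
force: [-3.6, 0.5, -0.0]
width: 0.0548
```

send_rows([
  {"x": 0, "y": 0, "z": 0.5, "wx": 0, "wy": 0, "wz": 0},
  {"x": 0, "y": 0, "z": 0.5, "wx": 0, "wy": 0, "wz": 0},
])

```text
time: 9.57
position: [0.6527, 0.0307, 0.1337]
tcp_rot: [3.133, 0.231, 0.001]
force: [-5.0, 0.2, 3.9]
width: 0.0554
```

send_rows([
  {"x": 0, "y": 0, "z": 0.5, "wx": 0, "wy": 0, "wz": 0},
  {"x": 0, "y": 0, "z": 0.5, "wx": 0, "wy": 0, "wz": 0},
])

```text
time: 9.82
position: [0.6527, 0.0307, 0.1337]
tcp_rot: [3.133, 0.232, 0.001]
force: [-5.5, -0.4, 6.2]
width: 0.0555
```

The rib is riding on the rail with about 9 N upward force; x −5.5 N suggests a little friction or tipping. I ease off 0.5 mm and slide towards the notch (tool −y) in small steps.

send_rows([
  {"x": 0, "y": -0.5, "z": -0.5, "wx": 0, "wy": 0, "wz": 0},
  {"x": 0, "y": -1.5, "z": -0.5, "wx": 0, "wy": 0, "wz": 0},
  {"x": 0, "y": -2.5, "z": -0.5, "wx": 0, "wy": 0, "wz": 0},
  {"x": 0, "y": -3, "z": -0.5, "wx": 0, "wy": 0, "wz": 0},
])

```text
time: 10.32
position: [0.6526, 0.0313, 0.1336]
tcp_rot: [3.13, 0.227, 0.001]
force: [-2.7, -8.1, 2.9]
width: 0.0552
```

send_rows([
  {"x": 0, "y": -1, "z": 0, "wx": 0, "wy": 0, "wz": 0},
  {"x": 0, "y": -2, "z": 0, "wx": 0, "wy": 0, "wz": 0},
  {"x": 0, "y": -3, "z": 0, "wx": 0, "wy": 0, "wz": 0},
])

```text
time: 10.7
position: [0.6521, 0.0342, 0.1335]
tcp_rot: [3.13, 0.227, 0.0]
force: [-3.1, -8.1, 2.9]
width: 0.0552
```

send_rows([
  {"x": 0, "y": -1, "z": 0, "wx": 0, "wy": 0, "wz": 0},
  {"x": 0, "y": -2, "z": 0, "wx": 0, "wy": 0, "wz": 0},
  {"x": 0, "y": -2, "z": 0, "wx": 0, "wy": 0, "wz": 0},
])

```text
time: 11.08
position: [0.6518, 0.0368, 0.1332]
tcp_rot: [3.131, 0.228, 0.0]
force: [-2.1, -5.4, 2.1]
width: 0.0552
```

send_rows([
  {"x": 0, "y": -0.5, "z": 0, "wx": 0, "wy": 0, "wz": 0},
  {"x": 0, "y": -1, "z": 0, "wx": 0, "wy": 0, "wz": 0},
  {"x": 0, "y": -1, "z": 0, "wx": 0, "wy": 0, "wz": 0},
])

```text
time: 11.45
position: [0.6513, 0.0401, 0.1315]
tcp_rot: [-3.132, -0.231, 0.002]
force: [0.1, -0.2, -3.5]
width: 0.0551
```

send_rows([
  {"x": 0, "y": -0.5, "z": 0, "wx": 0, "wy": 0, "wz": 0},
  {"x": 0, "y": -1, "z": 0, "wx": 0, "wy": 0, "wz": 0},
  {"x": 0, "y": -1, "z": 0, "wx": 0, "wy": 0, "wz": 0},
])

```text
time: 11.82
position: [0.6512, 0.0408, 0.1327]
tcp_rot: [-3.133, -0.231, 0.0]
force: [-1.0, -0.3, -3.8]
width: 0.0554
```

The side load vanished and Fz returned to free weight, so the rib is over the notch (10 mm of slide, as seen). I lower gently.

send_rows([
  {"x": 0, "y": 0, "z": 1, "wx": 0, "wy": 0, "wz": 0},
  {"x": 0, "y": 0, "z": 2, "wx": 0, "wy": 0, "wz": 0},
  {"x": 0, "y": 0, "z": 2, "wx": 0, "wy": 0, "wz": 0},
])

```text
time: 12.2
position: [0.6512, 0.0406, 0.1306]
tcp_rot: [3.133, 0.231, -0.0]
force: [0.3, -0.7, -3.6]
width: 0.0549
```

send_rows([
  {"x": 0, "y": 0, "z": 1, "wx": 0, "wy": 0, "wz": 0},
  {"x": 0, "y": 0, "z": 2, "wx": 0, "wy": 0, "wz": 0},
  {"x": 0, "y": 0, "z": 2, "wx": 0, "wy": 0, "wz": 0},
])

```text
time: 12.58
position: [0.6513, 0.0406, 0.1286]
tcp_rot: [3.133, 0.231, -0.0]
force: [-0.1, -0.0, -3.4]
width: 0.0556
```

send_rows([
  {"x": 0, "y": 0, "z": 0.5, "wx": 0, "wy": 0, "wz": 0},
  {"x": 0, "y": 0, "z": 1, "wx": 0, "wy": 0, "wz": 0},
  {"x": 0, "y": 0, "z": 1, "wx": 0, "wy": 0, "wz": 0},
])

```text
time: 12.95
position: [0.6513, 0.0406, 0.1278]
tcp_rot: [3.133, 0.231, -0.0]
force: [-0.7, -0.5, -3.8]
width: 0.0552
```

send_rows([
  {"x": 0, "y": 0, "z": 0.5, "wx": 0, "wy": 0, "wz": 0},
  {"x": 0, "y": 0, "z": 1, "wx": 0, "wy": 0, "wz": 0},
  {"x": 0, "y": 0, "z": 1, "wx": 0, "wy": 0, "wz": 0},
])

```text
time: 13.32
position: [0.6513, 0.0406, 0.1267]
tcp_rot: [3.133, 0.231, -0.0]
force: [0.7, -0.5, -3.6]
width: 0.0554
```

send_rows([
  {"x": 0, "y": 0, "z": 0.5, "wx": 0, "wy": 0, "wz": 0},
  {"x": 0, "y": 0, "z": 0.5, "wx": 0, "wy": 0, "wz": 0},
])

```text
time: 13.58
position: [0.6513, 0.0406, 0.1263]
tcp_rot: [3.133, 0.231, -0.0]
force: [-0.5, -0.4, -3.1]
width: 0.0552
```

send_rows([
  {"x": 0, "y": 0, "z": 0.5, "wx": 0, "wy": 0, "wz": 0},
  {"x": 0, "y": 0, "z": 0.5, "wx": 0, "wy": 0, "wz": 0},
])

```text
time: 13.82
position: [0.6513, 0.0406, 0.1259]
tcp_rot: [3.133, 0.231, 0.0]
force: [-0.8, 0.8, -2.3]
width: 0.0551
```

send_rows([
  {"x": 0, "y": 0, "z": 0.5, "wx": 0, "wy": 0, "wz": 0},
  {"x": 0, "y": 0, "z": 0.5, "wx": 0, "wy": 0, "wz": 0},
])

```text
time: 14.08
position: [0.6513, 0.0406, 0.1259]
tcp_rot: [3.133, 0.231, 0.001]
force: [-3.4, -0.7, 0.7]
width: 0.0556
```

send_rows([
  {"x": 0, "y": 0, "z": 0.3, "wx": 0, "wy": 0, "wz": 0},
  {"x": 0, "y": 0, "z": 0.3, "wx": 0, "wy": 0, "wz": 0},
])

```text
time: 14.32
position: [0.6513, 0.0406, 0.1258]
tcp_rot: [3.133, 0.231, 0.001]
force: [-5.4, 0.1, 4.0]
width: 0.0556
```

Run:
```python
from h import *
c=snap('wrist','w5')
s=env.get_state(); print(np.round(s['position'],4),np.round(s['force'],1))
cr=c['img'][110:210,200:460]; cv2.imwrite('pics/w5z.png',cv2.resize(cr,None,fx=3,fy=3))
W=pts(c); R0=R.from_rotvec(s['tcp_rot']); T=(R0.inv().apply((W.reshape(-1,3)-s['position']))*1000).reshape(W.shape)
for y in (-45,-15,0,15,45):
    g=T[(abs(T[...,1]-y)<6)&(T[...,0]>36)&(T[...,0]<56)&(W[...,2]>.13)]; z=-g[:,2]+s['position'][2]*1000
    print(y,len(g),np.percentile(z,[5,50,95]).round(1),'x',np.percentile(g[:,0],[2,98]).round(1))
```

```text
[0.6513 0.0406 0.1258] [-5.8  0.5  3.6]
-45 752 [133.  150.1 151.5] x [45.7 49.7]
-15 2060 [153.5 154.5 155.5] x [40.  55.7]
0 2057 [153.6 154.5 155.5] x [40.1 55.7]
15 2063 [153.5 154.5 155.5] x [40.1 55.7]
45 741 [134.1 150.  151.3] x [46.1 50. ]
```

View pics/w5z.png

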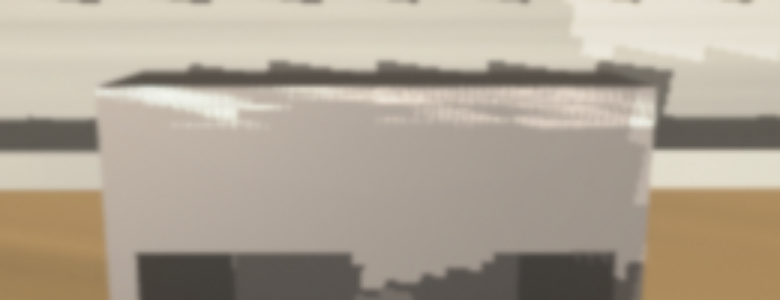

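The flange top is at 154.5 with the rail at 150, so the flange's underside sits on the rail (about 7 N contact). It is home, so I ease off 0.5 mm and open the fingers.

send_rows([
  {"x": 0, "y": 0, "z": -0.4, "wx": 0, "wy": 0, "wz": 0},
  {"x": 0, "y": 0, "z": -0.4, "wx": 0, "wy": 0, "wz": 0},
  {"x": 0, "y": 0, "z": -0.4, "wx": 0, "wy": 0, "wz": 0},
])

```text
time: 14.75
position: [0.6513, 0.0406, 0.1258]
tcp_rot: [3.133, 0.231, 0.0]
force: [-5.9, 0.5, 4.2]
width: 0.0554
```

send_rows([
  {"x": 0, "y": 0, "z": 0, "wx": 0, "wy": 0, "wz": 0},
  {"x": 0, "y": 0, "z": 0, "wx": 0, "wy": 0, "wz": 0},
  {"x": 0, "y": 0, "z": 0, "wx": 0, "wy": 0, "wz": 0},
  {"x": 0, "y": 0, "z": 0, "wx": 0, "wy": 0, "wz": 0},
], hand=62)

```text
time: 15.25
position: [0.6514, 0.0406, 0.1253]
tcp_rot: [3.133, 0.231, 0.0]
force: [0.4, 0.3, -0.1]
width: 0.0619
```

send_rows([
  {"x": 0, "y": 0, "z": 0, "wx": 0, "wy": 0, "wz": 0},
  {"x": 0, "y": 0, "z": 0, "wx": 0, "wy": 0, "wz": 0},
  {"x": 0, "y": 0, "z": 0, "wx": 0, "wy": 0, "wz": 0},
  {"x": 0, "y": 0, "z": 0, "wx": 0, "wy": 0, "wz": 0},
  {"x": 0, "y": 0, "z": 0, "wx": 0, "wy": 0, "wz": 0},
], hand=84)

```text
time: 15.88
position: [0.6513, 0.0406, 0.1254]
tcp_rot: [3.133, 0.231, 0.0]
force: [-0.0, 0.4, 0.2]
width: 0.0838
```

Run:
```python
from h import *
c=snap('wrist','w6')
s=env.get_state(); print(np.round(s['position'],4),np.round(s['force'],1),s['width'])
W=pts(c); R0=R.from_rotvec(s['tcp_rot']); T=(R0.inv().apply((W.reshape(-1,3)-s['position']))*1000).reshape(W.shape)
for y in (-45,-15,0,15,45):
    g=T[(abs(T[...,1]-y)<6)&(T[...,0]>36)&(T[...,0]<56)&(W[...,2]>.13)]; z=-g[:,2]+s['position'][2]*1000
    print(y,len(g),np.percentile(z,[5,50,95]).round(1),'x',np.percentile(g[:,0],[2,98]).round(1))
```

```text
[0.6513 0.0406 0.1254] [-0.  -0.  -0.4] 0.08415902780502942
-45 738 [133.4 150.2 151.4] x [45.8 49.7]
-15 2457 [141.3 154.3 155.6] x [36.9 54.3]
0 2468 [141.6 154.4 155.5] x [36.9 54.3]
15 2472 [142.2 154.3 155.5] x [36.9 54.4]
45 779 [134.2 150.1 151.5] x [45.9 50. ]
```

View pics/w6.png

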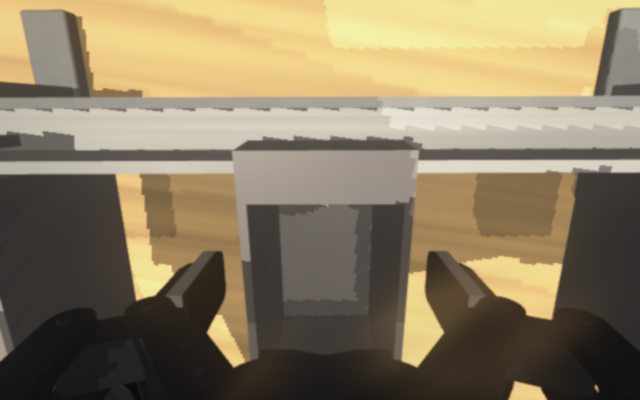

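The fingers (at columns 220 and 430) are clear of the bin (235–417). The bin hangs with its flange still at 154.3. I retreat straight up.

send_rows([
  {"x": 0, "y": 0, "z": -10, "wx": 0, "wy": 0, "wz": 0},
  {"x": 0, "y": 0, "z": -25, "wx": 0, "wy": 0, "wz": 0},
  {"x": 0, "y": 0, "z": -45, "wx": 0, "wy": 0, "wz": 0},
  {"x": 0, "y": 0, "z": -75, "wx": 0, "wy": 0, "wz": 0},
  {"x": 0, "y": 0, "z": -105, "wx": 0, "wy": 0, "wz": 0},
  {"x": -20, "y": 0, "z": -125, "wx": 0, "wy": 0, "wz": 0},
  {"x": -30, "y": 0, "z": -130, "wx": 0, "wy": 0, "wz": 0},
  {"x": -30, "y": 0, "z": -130, "wx": 0, "wy": 0, "wz": 0},
])

```text
time: 16.92
position: [0.6214, 0.0363, 0.2564]
tcp_rot: [-3.133, -0.231, -0.003]
force: [0.1, 0.5, -0.3]
width: 0.0838
```

Run:
```python
from h import *
for n in('wrist','scene','side'):
    c=snap(n,n[0]+'7' if n!='scene' else 'sc7'); W=pts(c)
    if n=='wrist':
        F=W.reshape(-1,3); a=np.radians(8.3); ex=np.array([np.cos(a),np.sin(a)]); ey=np.array([-ex[1],ex[0]])
        q=F[:,:2]-[.6993,.0472]; X=q@ex*1000;Y=q@ey*1000;Z=F[:,2]*1000
        f=(X>-3)&(X<7)&(abs(Y)<24)&(abs(Z-154)<6); A=np.c_[X[f],Y[f],np.ones(f.sum())]; print('flange z plane',np.linalg.lstsq(A,Z[f],rcond=None)[0].round(4),f.sum())
        r=(abs(X)<1.5)&(abs(Y)>35)&(abs(Y)<80); print('rail z',np.median(Z[r]))
        b=(abs(Y)<40)&(X>-115)&(X<15)&(Z>135)&(Z<160); r=cv2.minAreaRect(np.c_[X[b],Y[b]].astype(np.float32)); print('bin rect rack-ish frame',r)
    else:
        p=c['camera_from_world']@np.array([.66,.04,.12,1]); u=p[0]/p[2]*c['fx']+c['cx'];v=p[1]/p[2]*c['fy']+c['cy']
        cr=c['img'][int(v)-45:int(v)+45,int(u)-60:int(u)+60]; cv2.imwrite(f'pics/{n}7z.png',cv2.resize(cr,None,fx=6,fy=6,interpolation=cv2.INTER_CUBIC))
        on=(W[...,2]>0.03)&(W[...,2]<0.09)&(W[...,0]>0.3)&(W[...,0]<0.9)&(abs(W[...,1])<0.5)
        W0=pts(dict(np.load(f'pics/{n}0.npz')))
        for nm,x,y in(('j1',.393,-.383),('j2',.583,-.367),('j3',.504,.168),('j4',.437,.237)):
            g=lambda V:np.nanmedian(V[(abs(V[...,0]-x)<.04)&(abs(V[...,1]-y)<.04)&(V[...,2]>.02)&(V[...,2]<.08)],0).round(3); print(n,nm,g(W0),g(W))
s=env.get_state(); print(s['time'],np.round(s['position'],4),np.round(s['force'],1),s['width'])
```

```text
flange z plane [ 3.820000e-02 -2.000000e-04  1.546633e+02] 958
rail z 150.56387503945615
bin rect rack-ish frame ((-52.06055450439453, -0.19321823120117188), (113.9872055053711, 79.939208984375), 0.17979022860527039)
scene j1 [ 0.405 -0.383  0.054] [ 0.404 -0.383  0.054]
scene j2 [ 0.596 -0.368  0.057] [ 0.596 -0.368  0.056]
scene j3 [0.512 0.163 0.054] [0.512 0.167 0.067]
scene j4 [0.443 0.23  0.06 ] [0.444 0.23  0.061]
side j1 [ 0.394 -0.393  0.063] [ 0.394 -0.393  0.063]
side j2 [ 0.581 -0.378  0.063] [ 0.581 -0.378  0.062]
side j3 [0.503 0.155 0.051] [0.503 0.154 0.051]
side j4 [0.437 0.222 0.05 ] [0.436 0.222 0.049]
17.075 [0.6215 0.0363 0.2541] [ 0.2  0.7 -0.5] 0.0838207323586214
```

View pics/side7z.png

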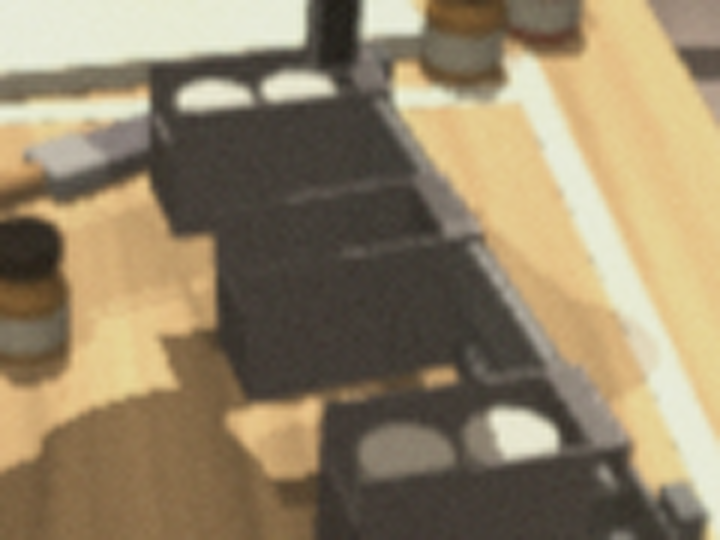

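View pics/w7.png

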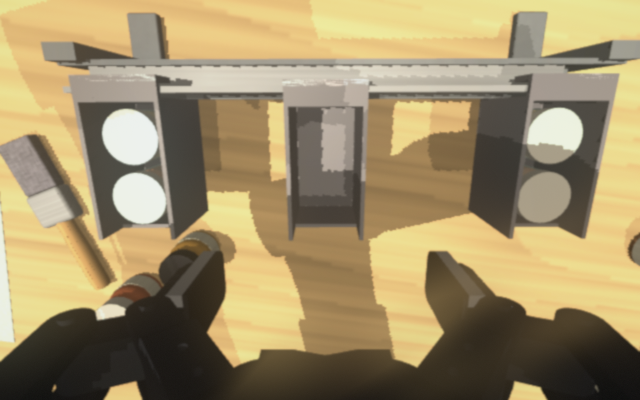

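The bin hangs between the two others, flush on the rail: flange at 154.7 against rail 150.6, tilt about 2°. The fingers are clear and the jars have not moved, so I hand in.

```bash
python3 -c "
from h import *
print(env.hand_in())"
```

```text
the job is handed in; nothing more can be done
None
```

The bin is hung on the rail with its rib in the notch and let go; I handed the job in at about 17 s of the 64 s. No verdict is reported.

**What I did:** I gripped the bin across its width and brought the lip over the rail from above. The rib touched down about 10 mm beside the notch at about 9 N. I then slid it about 10 mm along the rail, with up to about 8 N of drag. The drag vanished over the notch. I lowered the bin until the flange met the rail at about 7 N, opened the fingers and retreated upward. These forces are readings at the ends of calls, so brief peaks in between were not seen.

**Last checks:**
- **Height:** the flange top was about 4 mm above the rail top, which is the flange's thickness, so the bin is home.
- **Tilt and squareness:** it leaned forward about 2° and was square to the rack within about 0.2°.
- **Fingers:** they were clear of the bin, and the force reading was near zero.
- **Jars:** the four jars nearest the bin and rack read within 1 mm of where they started, except one in the scene view (4 mm, its reading height also changed, probably partly hidden). The side view put that jar within 1 mm.
- **Brush and spatula:** I did not measure these; the arm made no contact near them.

**Disagreements:** the scene and side cameras differed by about 4 mm in height and by up to about 10 mm on the notch's sideways position. I used the wrist camera's depth instead, and the slide confirmed it. One wrist fit of the bin's outline gave 80 mm width instead of 56, because it took in some of the rail.

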